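Set the metering valve to its index and read the setting under a hand lens

ROBOT

A 6-joint arm with a two-finger parallel gripper is mounted at the origin on a cart in front of the work surface, level with it; the furniture and walls round the work are solid. World frame = base frame: x ahead of the robot, y to its left, z up, the work surface at z = 0. Lengths are in m, angles in degrees, forces in N, time in s.
With the tool pointing down it reaches from about 0.35 to 0.85 m from the base axis. Payload 8.1 kg.
Tool frame: the origin (TCP) lies midway between the tips of the shut fingers; the grasp point (between the pads) lies 19 mm behind it; z points along the fingers, y is the line along which they close (so a half turn about z gives the same grasp; the last joint's range is limited). The gripper opens to 85 mm and grips with 20 to 120 N. Pads are 22 mm wide; open, the fingers measure 114 mm over their backs; the gripper's body (76 mm by 85 mm) begins 54 mm behind the grasp point. The pads swing forward as they close: fully open they stand 13 mm farther back than shut.
Start: joints at [-69.866, 7.471, 85.268, -0, 87.261, -4.893], TCP at [0.254, -0.544, 0.231] pointing down, gripper open.
Joint ranges: [-169.43, 169.43], [-51.17, 129.36], [1.28, 143.12], [-76.62, 256.62], [0, 156.53], [-152.29, 152.29]. Speed limits (degrees/s): [136.94, 136.94, 159.86, 180, 180, 180].

INTERFACE

Orientations are given as a 3x3 rotation matrix whose columns are the frame's x, y, z axes.
In Python, from workcell import r, cams gives the robot as it stands.
- The arm moves only by the shell command python3 -m inch 'ROWS'. ROWS is text: rows parted by semicolons, each of 5 numbers parted by spaces: the gripper command: -1 is shut, 1 is fully open, values between are in proportion, then the shift along the world's x, y, z scaled (see below), then the turn about the world's z scaled (see below). In form: claw dx dy dz turn; .... A call has 1 to 5 rows; each row is the pose to reach, as a shift and turn from the pose commanded when the call began, turning the shorter way round; what a row does not reach only later rows make up. The controller multiplies each number of a shift by 300 mm and each number of a turn by 2 pi rad. A row lasts 1/8 s, in which the tool goes at most 62.5 mm and 10.7 degrees, less where a joint would pass 70% of its speed; a pose out of reach is approached as far as the arm can. A call with a number of a shift or a turn outside -1 to 1 is refused whole. A call with a gripper value outside its range is refused whole. The fingers move at their own pace and stop on an object; the grip force is fixed at half the most. Time passes only in rows, so rows that repeat a pose let the fingers close. It gives the time, the measured TCP pose, the force, the opening and the grip force at its end, in the units of the state.
- r.state(): the state, without advancing time (a new reading comes with each control period).
- cams.camera(name): name is "scene" or "top"; returns a dict with "img" (400x640x3 uint8, red, green, blue), "intrinsics" (3x3 intrinsics, pixels), "eye" and "orientation" of the camera in the world. Camera axes: x right, y up, looking along -z (the intrinsics and any distortion apply to the point x, -y, -z); pixel columns grow to the right and rows downward; lengths in m; the calibration is good to about 2 mm. A picture is of the moment at which its call begins. There is no depth.
- r.job_done(): hands the job in; it is judged then, once.
The state is a dict: "time_s": time; "qpos": joint angles; "dq": joint speeds; "joint_efforts": joint torques, N m; "tool_pos": TCP position; "eef_rot": TCP orientation; "contact_force": force on the tool from outside, world axes, zero at the start; "torque": the same for the moment, N m; "grip_width": opening from 0.0 (shut) to 1.0 (fully open); "grip_force": force on a finger pad.
Only numpy, scipy, OpenCV 4.12 (cv2) and the standard library are available. Lean on these libraries where they do the work, as an engineer would, in place of code of your own. Each camera call takes 0.05 s, during which the arm holds its last target. There are 200 camera calls.

TASK

Set the small metering valve: turn its lever until the pointer on the dial meets the index clip on the dial's rim. Then check the setting: pick the hand lens up by its handle and hold it level over the place where pointer and clip meet, so that this place lies in the middle of the glass and the lens is at its focal height, which is level with the top of the stop collar on the stand's post; finish while you are still holding the lens there, steady and free of the stand. Leave the clip, the collar and the other things as they are, and do not knock the lens against the stand.

Things in the scene. Friction and masses are not known exactly. Their poses are not given: they have to be found in the camera images.
- valve_axis (a point): The point on the turning axis of the metering valve's lever at the middle of the height to grip, 74 mm above the worktop, with the fixed axes of the stand: x to the stand's rear, y to its left, z up. The valve stands on the stand's base plate under a round flat pale aluminium dial, 108 mm across, top 51 mm above the worktop, engraved over its front right quarter
- lever (a joint): Angle of the valve's lever, rad: 0 closed, pointer to the stand's front (-x of valve_axis); grows counter-clockwise from above to 1.57 (open, pointer to -y). Stiff (0.1 N m), stays where left. A black upright bar through the axis, 12 mm thick, 58 mm long (27 behind the axis, 31 on the pointer's side), its sides 59 to 85 mm above the worktop; a thin pointer runs out below it
- index_clip (a joint): Angle of the small dark steel clip on the dial's rim, in the same sense and from the same zero as joint lever; the lever's pointer meets the clip when the two values are equal. The clip is 11 mm wide, stands 6 mm above the dial, and stays where it has been set
- pointer_tip (a point): The tip of the lever's pointer, 46 mm from the valve axis, 4.5 mm above the dial; its x axis runs from the valve axis along the pointer
- index_mark (a point): The point in front of the index clip's nib, 46 mm from the valve axis, 4.5 mm above the dial, where the pointer's tip belongs; its x axis runs outward from the valve axis
- collar_top (a point): Stop collar on the stand's post: a black ring 34 mm across and 14 mm high with a thumb screw that sticks out 33 mm from the post's axis to the rear left. This point is the centre of the collar's top face, on the post's axis. The top face marks the lens's focal height, 125 to 165 mm above the worktop. z up
- lens_handle (a point): Hand lens (loupe) with a straight handle, 153 mm long, 90 g, lying flat on a cork pad 185 x 90 x 4 mm: this point is the middle of its handle, half-way up. The handle is an aluminium bar 86 mm long, 16 mm wide and 14 mm high, so that this point is 11 mm above the worktop at the start. x axis along the handle towards the lens, z up
- lens_center (a point): The centre of the glass of the hand lens, half-way through the thickness of its round steel frame (60 mm across, 12 mm thick). It lies 80 mm along +x of point lens_handle and 1 mm lower. z is the lens's own axis, vertical when the lens is level
- amber_bottle: Brown glass bottle with cap, 54 mm across, 115 mm high, loose; origin at its foot. Leave it where it stands
- vial: Small capped vial, 21 mm across, 46 mm high, loose; origin at its foot. Leave it where it stands
- petri_dish: Flat round glass dish, 63 mm across, 15 mm high, loose; origin at its foot. Leave it where it stands
- brass_weight: Knobbed balance weight, 29 mm across, 46 mm high, loose; origin at its foot. Leave it where it stands
- small_weight: Knobbed balance weight, 18 mm across, 30 mm high, loose; origin at its foot. Leave it where it stands
- dropper: Dropper bottle with a pointed cap, 28 mm across, 86 mm high, loose; origin at its foot. Leave it where it stands
- valve_stand: The fixed stand; origin on the valve's axis at worktop height, axes as valve_axis. Grey base plate 12 mm thick, reaching 75 mm in front of the axis, 95 mm behind, 85 mm right, 130 mm left. Behind on the left (x +70, y +100 mm) an upright steel post, 18 mm thick, ends 188 mm above the worktop. Post and collar apart, nothing on it is higher than 86 mm above the worktop
- loupe: The hand lens as a whole; origin under the middle of its handle, 7 mm below point lens_handle, same axes

How it is judged (in metres and radians):
On the way, in this order (a step that is already met when the one before it is completed fails the run):
1. the valve's pointer has been turned to the index clip (horizontal distance between pointer_tip and index_mark below 0.005 m), for 0.3 s.
2. the hand lens has been lifted off its pad in the gripper (height (world z) of lens_center above 0.06 m and contact force between loupe and the fingers above 1 N), for 0.2 s.
At the end, for the whole second after the job is handed in: The pointer's tip is within 5 mm of the index mark; the gripper holds the hand lens still, clear of the stand, its centre within 12 mm (seen from above) of the index mark and within 7 mm of the height of the collar's top face, tilted less than 0.12 rad (7 degrees) (horizontal distance between pointer_tip and index_mark below 0.005 m and contact force between loupe and the fingers above 1 N and z of lens_center in the frame of collar_top between -0.007 and 0.007 m and horizontal distance between lens_center and index_mark below 0.012 m and angle between lens_center's own z axis and vertical below 0.12 rad and contact force between loupe and valve_stand below 0.2 N and linear speed of loupe below 0.02 m/s and angular speed of loupe below 0.15 rad/s); the arm keeps its last pose, push and grip.
It fails at once if the lens is knocked against the stand (over 3 N) (contact force between loupe and valve_stand above 3 N).
It fails at once if the index clip is shifted (over 4 mm) (distance of index_mark from where it was at the start of the episode above 0.004 m).
It fails at once if the stop collar is shifted (over 4 mm) (distance of collar_top from where it was at the start of the episode above 0.004 m).
It fails at once if a bottle, vial, dish or weight that stands round the work is moved (over 25 mm) (distance of any of amber_bottle, vial, petri_dish, brass_weight, small_weight, dropper from where it was at the start of the episode above 0.025 m).
It also fails if it takes over 48 s, if anything falls off the work surface, if the arm or the gripper's body presses on something with over 40 N, if the wrist force passes 120 N, or if a joint passes its speed limit or range.

## Working session

There is one attempt and no reset: what is moved stays moved. The work goes in short steps, Python scripts to look and compute and a shell command to move; the robot and the scene stay as the last step left them, time stands still between calls to the robot, and variables do not carry over. Pictures are saved under pics/ and viewed, at most 10 in all, crops included, and the job is handed in when it is done.

```bash
ls; mkdir -p pics
python3 - <<'E'
from workcell import r,cams
import cv2,pickle
for n in("scene","top"):
    c=cams.camera(n); pickle.dump(c,open(f"pics/{n}0.pkl","wb"))
    cv2.imwrite(f"pics/{n}0.png",c["img"][:,:,::-1]); print(n,c["intrinsics"],c["eye"],c["orientation"],c.keys())
s=r.state();print(s)
E
```

```text
pics
scene [[380.65281479   0.         317.95364274]
 [  0.         380.65281479 196.36188345]
 [  0.           0.           1.        ]] [0.23145402 0.66140578 0.77723975] [[-0.87702607  0.35139777 -0.32763528]
 [-0.48039943 -0.63224116  0.60785484]
 [ 0.00645432  0.69050034  0.72330327]] dict_keys(['img', 'intrinsics', 'eye', 'orientation'])
top [[479.22283491   0.         317.48076064]
 [  0.         479.22283491 200.3388406 ]
 [  0.           0.           1.        ]] [0.38975806 0.0774755  1.30689426] [[ 0.02024017  0.99273403 -0.11861488]
 [-0.99953009  0.02282357  0.02046182]
 [ 0.02302036  0.11814499  0.99272948]] dict_keys(['img', 'intrinsics', 'eye', 'orientation'])
{'time_s': 0.1, 'qpos': array([-6.98681774e+01,  7.51085103e+00,  8.53252394e+01, -3.03384382e-04,
        8.72619633e+01, -4.89521520e+00]), 'dq': array([ 0.01811601, -0.1338962 , -0.20671351, -0.05576254, -0.01054967,
        0.05994733]), 'joint_efforts': array([ 2.34504609e-03, -5.70948315e+01, -5.01944625e+01, -1.34678221e-04,
        8.05125892e-03, -1.48055801e-04]), 'tool_pos': array([ 0.25364827, -0.5431822 ,  0.23032753]), 'eef_rot': array([[ 9.06108186e-01,  4.23045627e-01, -5.93983482e-04],
       [ 4.23046021e-01, -9.06106775e-01,  1.60498006e-03],
       [ 1.40767340e-04, -1.70556792e-03, -9.99998536e-01]]), 'contact_force': array([-0.27706267, -0.17511741, -0.03863299]), 'torque': array([-0.00251289, -0.00254614, -0.05997887]), 'grip_force': 0.0, 'grip_width': 1.0013948340963779}
```

View pics/scene0.png

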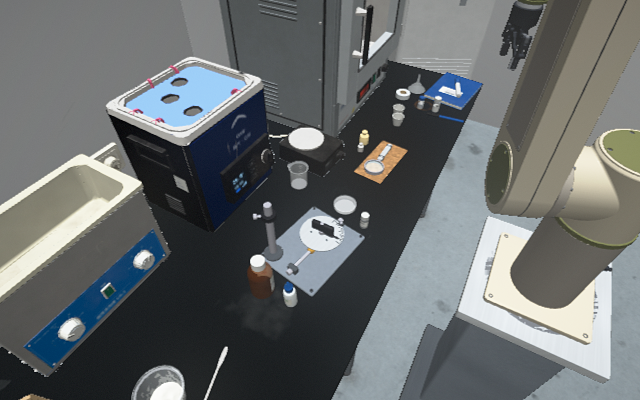

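View pics/top0.png

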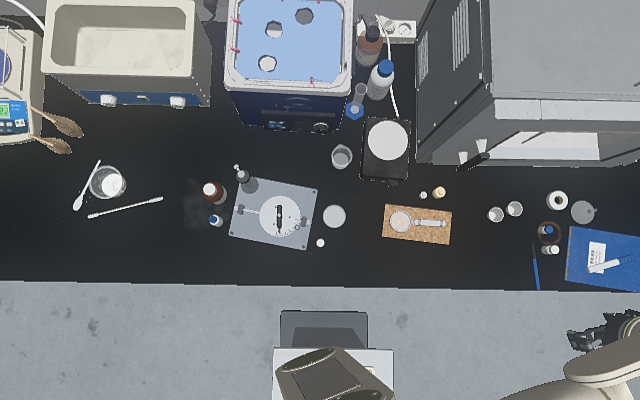

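The top view shows the dial near (279,215), the post and collar near (242,177), and the lens on its pad, with the glass at (400,221) and the handle running to about (445,226). I'll enlarge the key regions.

Run:
```python
import cv2,numpy as np
t=cv2.imread("pics/top0.png");s=cv2.imread("pics/scene0.png")
R=lambda im,x,y,w,h,k:cv2.resize(im[y:y+h,x:x+w],None,fx=k,fy=k,interpolation=cv2.INTER_CUBIC)
a=R(t,225,160,100,75,8); cv2.imwrite("pics/c1.png",a)
b=R(s,240,190,130,98,6); cv2.imwrite("pics/c2.png",b)
```

```text
(no output)
```

View pics/c1.png

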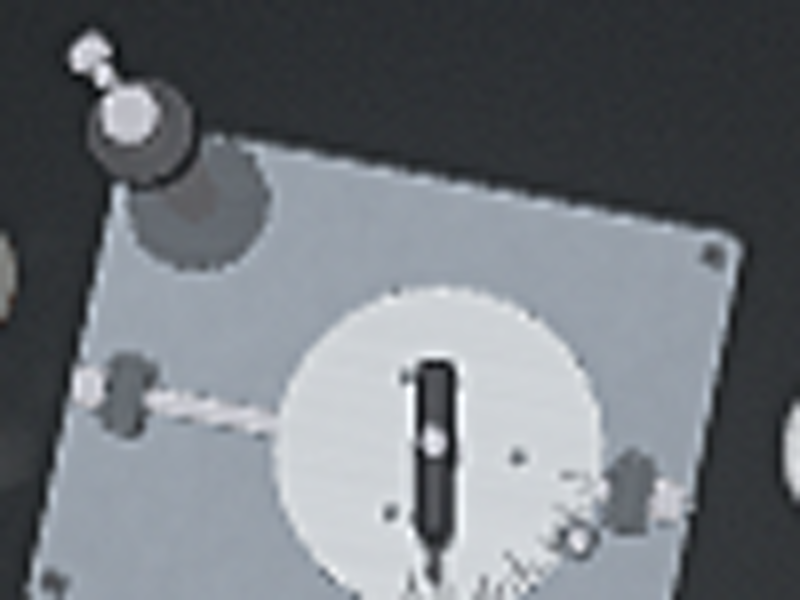

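View pics/c2.png

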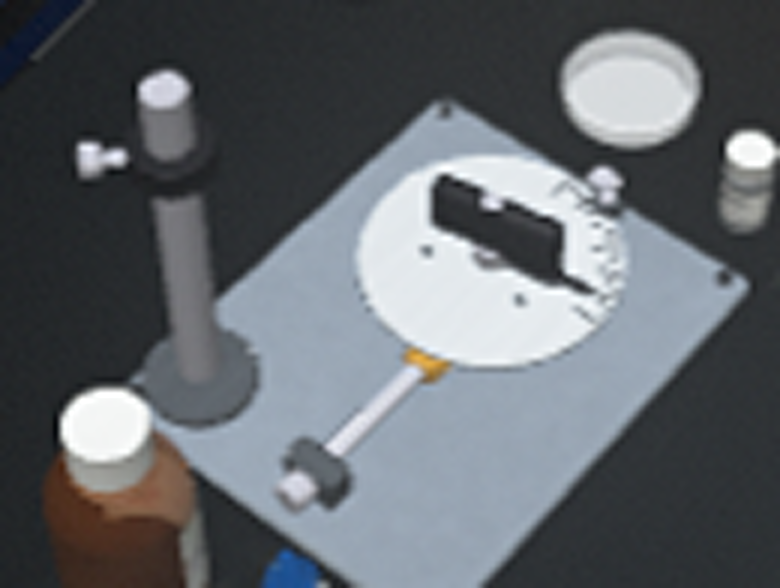

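The close-ups show the lever bar with its pointer at c1 (433,580). The clip with its screw head is on the rim at c1 (578,540) and c2 (605,190). The collar is near c2 (172,160). Next I'll convert these to positions.

```bash
cat > h.py <<'E'
import numpy as np,cv2,pickle
def ray(c,p):
    d=np.linalg.inv(c["intrinsics"])@np.array([p[0],p[1],1.]); d=c["orientation"]@(d*[1,-1,-1]); return c["eye"],d/np.linalg.norm(d)
def plane(c,p,z):
    e,d=ray(c,p); return e+d*(z-e[2])/d[2]
def proj(c,X):
    q=(c["orientation"].T@(np.asarray(X,float)-c["eye"]))*[1,-1,-1]; q=c["intrinsics"]@q; return q[:2]/q[2]
def two(c1,p1,c2,p2):
    e1,d1=ray(c1,p1);e2,d2=ray(c2,p2)
    s=np.linalg.lstsq(np.stack([d1,-d2],1),e2-e1,rcond=None)[0]
    a,b=e1+s[0]*d1,e2+s[1]*d2; return (a+b)/2,np.linalg.norm(a-b)
def blob(m,near,off=(0,0)):
    n,l,s,c=cv2.connectedComponentsWithStats(m.astype(np.uint8))
    i=1+np.argmin(np.hypot(*(c[1:]-near).T)+1e3*(s[1:,4]<15)); return l==i,c[i],s[i]
E
cat > m.py <<'E'
from h import *
T=pickle.load(open("pics/top0.pkl","rb"));S=pickle.load(open("pics/scene0.pkl","rb"))
np.set_printoptions(precision=4,suppress=True)
q=lambda x,y:(225+(x+.5)/8-.5,160+(y+.5)/8-.5)
u=lambda x,y:(240+(x+.5)/6-.5,190+(y+.5)/6-.5)
# dial
for n,c,near in(("T",T,(279,215)),("S",S,(322,233))):
    g=c["img"].min(2); m,ce,st=blob(g>190,near)
    ct=cv2.findContours(m.astype(np.uint8),0,2)[0][0]; h=cv2.convexHull(ct)[:,0].astype(float)
    P=np.array([plane(c,p,.051) for p in h])[:,:2]
    A=np.c_[2*P,np.ones(len(P))];s=np.linalg.lstsq(A,(P**2).sum(1),rcond=None)[0]
    print(n,"dial",s[:2],"r",np.sqrt(s[2]+s[:2]@s[:2]),st)
# corners/edges of base plate (z .012)
e1=[plane(T,q(*p),.012) for p in((225,135),(740,237))]; d=np.subtract(e1[0],e1[1]); print("left dir yaw",np.degrees(np.arctan2(-d[0],d[1])))
e2=[plane(T,q(*p),.012) for p in((740,245),(682,590))]; d=e2[0]-e2[1]; print("rear dir yaw",np.degrees(np.arctan2(d[1],d[0])))
print("lever end",plane(T,q(436,360),.085),plane(T,q(434,545),.085),"axis pin",plane(T,q(434,441),.086),"tip",plane(T,q(433,582),.0555))
print("clip screw two",two(T,q(578,540),S,u(605,182)),"post top",two(T,q(130,112),S,u(165,88)))
print("clip T @.06",plane(T,q(578,540),.06))
a=plane(T,q(130,112),.188);print("post T@188",a, "S",plane(S,u(165,88),.188))
for z in np.arange(.125,.17,.01): print(z,(np.array(proj(S,[a[0],a[1],z]))-(240,190))*6, (np.array(proj(T,[a[0],a[1],z]))-(225,160))*8)
E
python3 m.py
python3 - <<'E'
import cv2
t=cv2.imread("pics/top0.png");s=cv2.imread("pics/scene0.png")
R=lambda im,x,y,w,h,k:cv2.resize(im[y:y+h,x:x+w],None,fx=k,fy=k,interpolation=cv2.INTER_CUBIC)
import numpy as np
cv2.imwrite("pics/c3.png",np.vstack([R(t,375,175,90,75,8)[:300*2],]))
E
```

```text
T dial [0.4997 0.1675] r 0.06278325814263505 [ 244  196   57   41 1106]
S dial [0.4958 0.1526] r 0.05335117435085724 [299 216  45  35 896]
left dir yaw -9.966423362739706
rear dir yaw -8.285443698386572
lever end [0.5226 0.1505 0.085 ] [0.4634 0.1493 0.085 ] axis pin [0.4965 0.1503 0.086 ] tip [0.4531 0.151  0.0555]
clip screw two (array([0.4679, 0.1043, 0.063 ]), np.float64(0.0012448674408876927)) post top (array([0.5827, 0.2366, 0.1857]), np.float64(0.0013642740532105214))
clip T @.06 [0.4675 0.1041 0.06  ]
post T@188 [0.5829 0.2366 0.188 ] S [0.5806 0.2381 0.188 ]
0.125 [174.9966 195.6349] [153.9946 143.6502]
0.135 [172.6457 178.1733] [149.8245 138.3189]
0.14500000000000002 [170.2539 160.4076] [145.5838 132.8974]
0.15500000000000003 [167.82   142.3298] [141.2707 127.3834]
0.16500000000000004 [165.343  123.9317] [136.8833 121.7745]
```

View pics/c3.png

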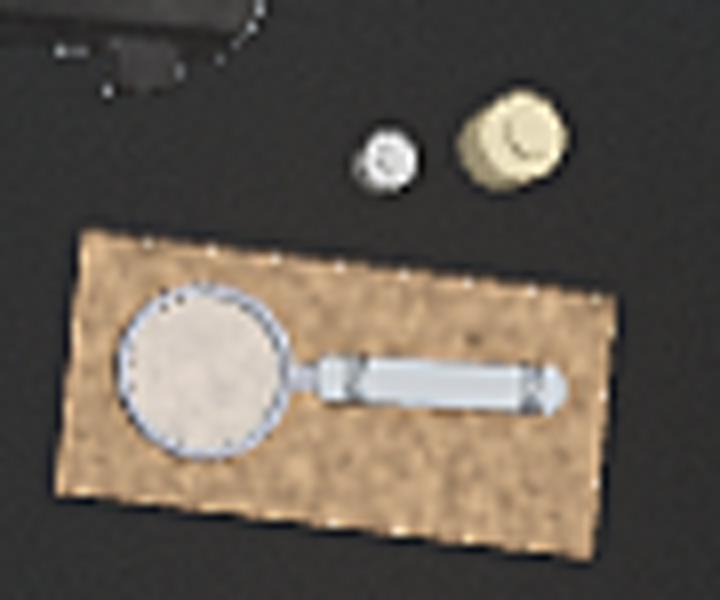

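```bash
cat >> m.py <<'E'
print("-----")
v=lambda x,y:(375+(x+.5)/8-.5,175+(y+.5)/8-.5)
g=plane(T,v(205,370),.016); a=plane(T,v(318,379),.018); b=plane(T,v(568,389),.015)
print("glass",g,"handle ends",a,b,"mid",(a+b)/2,"dir",np.degrees(np.arctan2(*(g-b)[1::-1])),np.linalg.norm(g-(a+b)/2))
print("thumb screw",two(T,q(90,50),S,u(88,160)))
# collar in scene/top: dark column profile
gs=S["img"].max(2); gt=T["img"].max(2)
print(gs[208:226,258:282]); print(gt[168:186,234:252])
E
python3 m.py | sed -n '/-----/,$p'
python3 -m inch '0.3 0.2 0.75 0 0; 0.3 0.2 0.75 0 0; 0.3 0.2 0.75 0 0; 0.3 0.2 0.75 0 -0.068; 0.3 0.2 0.75 0 -0.068'
```

```text
-----
glass [ 0.4933 -0.1744  0.016 ] handle ends [ 0.4909 -0.2124  0.018 ] [ 0.4896 -0.2984  0.015 ] mid [ 0.4903 -0.2554  0.0165] dir 88.30710629554058 0.08104638917507473
thumb screw (array([0.6076, 0.2544, 0.151 ]), np.float64(0.0011877144961967149))
[[ 42  42  42  41  36  87 114 118 124 119 114 107 107  85  53  44  46  47
   47  45  45  46  48  48]
 [ 39  42  42  42  39  86 115 120 118 120 118 115 108  90  63  50  44  44
   46  46  47  46  48  47]
 [ 41  41  41  43  43  74 108 121 120 121 119 116 110  96  68  52  51  48
   45  46  45  46  48  49]
 [ 41  42  41  47  48  66 103 121 122 120 121 117 110  99  71  52  54  49
   49  46  46  48  46  46]
 [ 41  39  44  49  51  62 102 122 121 121 121 117 112 106  79  51  54  51
   47  45  47  48  46  48]
 [ 37  36  40  47  50  55  98 120 122 123 122 117 113 104  77  53  55  51
   45  48  45  47  47  46]
 [ 72  86  75  49  50  57  93 118 122 121 121 120 114  97  70  54  56  49
   43  47  48  47  50  48]
 [195 227 186  70  49  50  65 103 121 122 119 119  98  65  53  55  56  47
   42  50  46  48  48  49]
 [234 239 191  90  50  52  51  59  86
[... 1816 characters left out ...]
  88  85  88  94  94  95  91  92  95  95  45  54 119 113]
 [ 50  49  46  53  89  91  88  89  90  91  93  97  96  57  33  91 110 113]
 [ 52  52  50  43  60  88  88  88  91  95  90  97  59  35  72 104  98 113]
 [ 51  51  50  47  39  66  87  62  85  90  50  34  49  74 106 100  97 108]
 [ 52  52  53  47  42 166 165  54  60  59  73  72 105 105 101 101  98  99]
 [ 48  52  51  47  43 205 188 111 117 119 113 104  99 100 100  99  98  99]
 [ 52  51  50  45  46 206 162 107 114 113 113 107  99  98  97  99  97 100]]
time_s: 0.72
tool_pos: [0.3146, -0.3159, 0.2311]
eef_rot: [[0.998, 0.059, 0.0], [0.059, -0.998, 0.001], [0.0, -0.001, -1.0]]
contact_force: [-0.1, -0.3, 0.8]
grip_width: 0.648
grip_force: 0.0
```

```bash
cat > m2.py <<'E'
from h import *
from scipy.optimize import brentq
S=pickle.load(open("pics/scene0.pkl","rb"));T=pickle.load(open("pics/top0.pkl","rb"))
for P in((.5827,.2366),(.5815,.2374)):
    d=S["eye"][:2]-P; d/=np.linalg.norm(d)
    for rr,row in((.009,216.4),(.017,219.4),(.017,222.4)):
        X=np.array(P)+rr*d
        print(P,rr,row,brentq(lambda z:proj(S,[*X,z])[1]-row,.05,.25))
    d=T["eye"][:2]-P; d/=np.linalg.norm(d)
print(proj(S,[*P,.188]))
E
python3 m2.py
python3 -m inch '0.3 0.4 1 0 0; 0.3 0.4 1 0 0; 0.3 0.4 1 0 0; 0.3 0.4 1 0 -0.007; 0.3 0.4 1 0 -0.007'
```

```text
(0.5827, 0.2366) 0.009 216.4 0.1565758076685825
(0.5827, 0.2366) 0.017 219.4 0.15593439219825136
(0.5827, 0.2366) 0.017 222.4 0.14596117212527274
(0.5815, 0.2374) 0.009 216.4 0.158069787299921
(0.5815, 0.2374) 0.017 219.4 0.15745357545720529
(0.5815, 0.2374) 0.017 222.4 0.1475046989461377
[266.90073086 203.8884584 ]
time_s: 1.35
tool_pos: [0.4301, -0.0265, 0.2312]
eef_rot: [[1.0, 0.017, 0.0], [0.017, -1.0, -0.0], [0.0, 0.0, -1.0]]
contact_force: [1.5, -0.2, 0.1]
grip_width: 0.653
grip_force: 0.0
```

```bash
python3 -m inch '0.3 0.208 0.563 0 0; 0.3 0.208 0.563 0 0; 0.3 0.208 0.563 0 0; 0.3 0.208 0.563 -0.2 0; 0.3 0.208 0.563 -0.35 0'
python3 -c "
from workcell import r,cams;import cv2,numpy as np,pickle
o=[]
for n in('top','scene'):
    c=cams.camera(n);pickle.dump(c,open(f'pics/{n}1.pkl','wb'));o.append(c['img'][:,:,::-1])
R=lambda im,x,y:cv2.resize(im[y:y+90,x:x+80],None,fx=5,fy=5,interpolation=cv2.INTER_CUBIC)
cv2.imwrite('pics/p1.png',np.hstack([R(o[0],240,165),R(o[1],285,175)]));print(r.state()['tool_pos'])"
```

```text
time_s: 1.98
tool_pos: [0.4915, 0.1413, 0.1239]
eef_rot: [[1.0, 0.02, -0.001], [0.02, -1.0, -0.0], [-0.001, 0.0, -1.0]]
contact_force: [0.3, -0.5, -0.8]
grip_width: 0.652
grip_force: 0.0
[0.48750981 0.13984529 0.11992126]
```

View pics/p1.png

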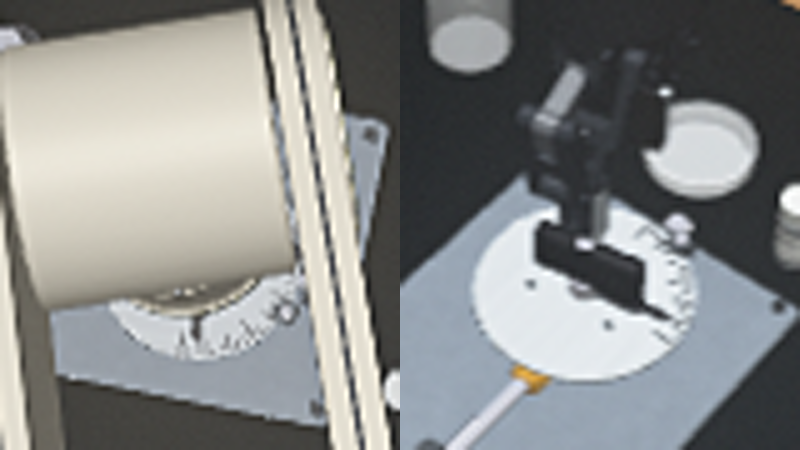

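The arm is centred just short of the valve. The pointer tip shows at p1 left (197,325) and the clip at (285,312). I'll correct the offset and then lower.

```bash
python3 -m inch '0.3 0.03 0.034 0 -0.002; 0.3 0.03 0.034 0 -0.002; 0.3 0.03 0.034 -0.05 -0.002; 0.3 0.03 0.034 -0.05 -0.002; 0.3 0.03 0.034 -0.05 -0.002'
```

```text
time_s: 2.7
tool_pos: [0.5011, 0.1504, 0.1112]
eef_rot: [[1.0, 0.005, -0.0], [0.005, -1.0, -0.0], [-0.0, 0.0, -1.0]]
contact_force: [0.4, -0.5, -0.2]
grip_width: 0.652
grip_force: 0.0
```

```bash
python3 -m inch '0.3 -0.015 0 -0.09 0; 0.3 -0.015 0 -0.15 0; 0.3 -0.015 0 -0.18 0; 0.3 -0.015 0 -0.18 0; 0.3 -0.015 0 -0.18 0'
```

```text
time_s: 3.32
tool_pos: [0.4975, 0.1507, 0.0581]
eef_rot: [[1.0, 0.005, 0.001], [0.005, -1.0, 0.0], [0.001, -0.0, -1.0]]
contact_force: [-0.8, 1.0, -0.7]
grip_width: 0.651
grip_force: 0.0
```

```bash
python3 -m inch '-1 0 0 0 0; -1 0 0 0 0; -1 0 0 0 0; -1 0 0 0 0; -1 0 0 0 0'
```

```text
time_s: 3.95
tool_pos: [0.4972, 0.1499, 0.058]
eef_rot: [[1.0, 0.005, 0.001], [0.005, -1.0, -0.001], [0.001, 0.001, -1.0]]
contact_force: [-1.8, -4.8, 4.8]
grip_width: 0.129
grip_force: 58.7
```

```bash
python3 -m inch '-1 0 0 0 0.025; -1 0 0 0 0.05; -1 0 0 0 0.075; -1 0 0 0 0.1; -1 0 0 0 0.12'
python3 -m inch '-1 0 0 0 0.02; -1 0 0 0 0.041; -1 0 0 0 0.041; -1 0 0 0 0.041'
```

```text
time_s: 4.58
tool_pos: [0.4972, 0.1501, 0.0579]
eef_rot: [[0.722, 0.691, 0.001], [0.691, -0.722, -0.001], [-0.0, 0.001, -1.0]]
contact_force: [-2.7, -4.1, 5.1]
grip_width: 0.129
grip_force: 59.1
time_s: 5.08
tool_pos: [0.4971, 0.1501, 0.058]
eef_rot: [[0.526, 0.851, 0.001], [0.851, -0.526, -0.001], [-0.0, 0.001, -1.0]]
contact_force: [-1.4, -4.3, 5.8]
grip_width: 0.131
grip_force: 58.6
```

```bash
cat > snap.py <<'E'
import sys
from workcell import r,cams;import cv2,numpy as np,pickle
k=sys.argv[1];o=[]
for n in('top','scene'):
    c=cams.camera(n);pickle.dump(c,open(f'pics/{n}{k}.pkl','wb'));o.append(c['img'][:,:,::-1])
a=list(map(int,sys.argv[2:]))
R=lambda im,x,y:cv2.resize(im[y:y+60,x:x+50],None,fx=8,fy=8,interpolation=cv2.INTER_CUBIC)
cv2.imwrite(f'pics/p{k}.png',np.hstack([R(o[0],a[0],a[1]),R(o[1],a[2],a[3])]))
E
python3 -m inch '0.3 0 0 0 0; 0.3 0 0 0 0; 0.3 0 0 0.1 0; 0.3 0 0 0.2 0; 0.3 0 -0.1 0.25 0'
python3 -m inch '0.3 -0.2 -0.5 0.1 0; 0.3 -0.2 -0.5 0.1 0; 0.3 -0.2 -0.5 0.1 0'
python3 snap.py 2 255 180 300 205
```

```text
time_s: 5.7
tool_pos: [0.4978, 0.1219, 0.1343]
eef_rot: [[0.524, 0.852, 0.003], [0.852, -0.524, 0.001], [0.002, 0.002, -1.0]]
contact_force: [1.1, -0.6, 0.6]
grip_width: 0.651
grip_force: 0.0
time_s: 6.08
tool_pos: [0.436, -0.0312, 0.1629]
eef_rot: [[0.527, 0.85, 0.001], [0.85, -0.527, -0.0], [0.0, 0.001, -1.0]]
contact_force: [0.6, -0.3, -0.2]
grip_width: 0.65
grip_force: 0.0
```

View pics/p2.png

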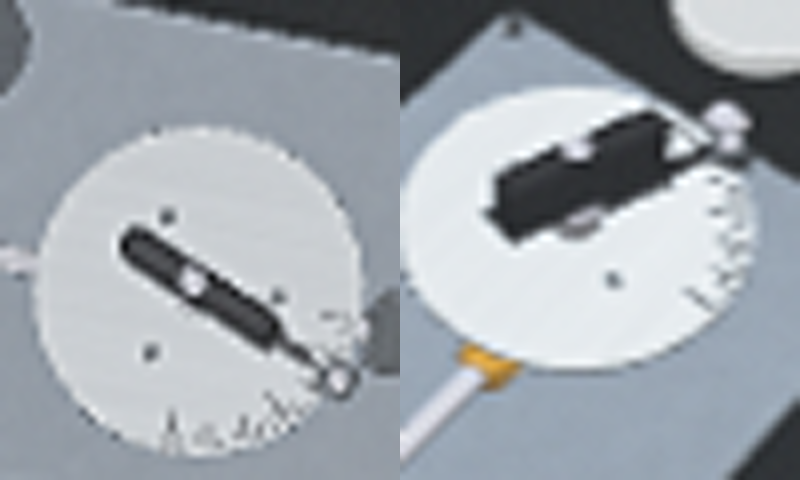

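The pointer now ends at the clip: tip near p2 left (325,375), clip screw at (338,380), within about 2°. I'll go to the lens next.

```bash
python3 -m inch '0.1 0.18 -0.7 0 0.084; 0.1 0.18 -0.7 0 0.084; 0.1 0.18 -0.7 0 0.084; 0.1 0.18 -0.7 0 0.084; 0.1 0.18 -0.7 0 0.084'
python3 -m inch '0.1 0 0 -0.1 0; 0.1 0 0 -0.2 0; 0.1 0 0 -0.2 0; 0.1 0 0 -0.2 0'
```

```text
time_s: 6.8
tool_pos: [0.4913, -0.2414, 0.1616]
eef_rot: [[0.029, 1.0, -0.0], [1.0, -0.029, 0.0], [0.0, -0.0, -1.0]]
contact_force: [-0.4, 1.0, 0.8]
grip_width: 0.545
grip_force: 0.0
time_s: 7.3
tool_pos: [0.4915, -0.2388, 0.1033]
eef_rot: [[0.025, 1.0, 0.001], [1.0, -0.025, -0.0], [-0.0, 0.001, -1.0]]
contact_force: [0.5, -0.1, 0.7]
grip_width: 0.554
grip_force: 0.0
```

```bash
python3 -m inch '0.1 0 0 -0.15 0; 0.1 0 0 -0.25 0; 0.1 0 0 -0.29 0; 0.1 0 0 -0.317 0; 0.1 0 0 -0.317 0'
python3 -m inch '0.1 0 0 0 0;0.1 0 0 0 0'
```

```text
time_s: 7.92
tool_pos: [0.4915, -0.2397, 0.0081]
eef_rot: [[0.026, 1.0, 0.001], [1.0, -0.026, -0.001], [-0.001, 0.001, -1.0]]
contact_force: [0.4, 0.2, -0.6]
grip_width: 0.55
grip_force: 0.0
time_s: 8.18
tool_pos: [0.4915, -0.2398, 0.0082]
eef_rot: [[0.026, 1.0, 0.001], [1.0, -0.026, -0.001], [-0.001, 0.001, -1.0]]
contact_force: [-0.0, -0.0, 0.2]
grip_width: 0.55
grip_force: 0.0
```

```bash
python3 -m inch '-1 0 0 0 0;-1 0 0 0 0;-1 0 0 0 0;-1 0 0 0 0;-1 0 0 0 0'
python3 -m inch '-1 0 0 0.02 0;-1 0 0 0.05 0;-1 0 0 0.1 0;-1 0 0 0.2 0;-1 0 0 0.3 0'
python3 -m inch '-1 0 0 0.1 0;-1 0 0 0.3 0;-1 0 0 0.3 0;-1 0 0 0.3 0'
python3 snap.py 3 385 190 350 130
```

```text
time_s: 8.8
tool_pos: [0.4912, -0.2396, 0.0077]
eef_rot: [[0.026, 1.0, 0.001], [1.0, -0.026, -0.0], [-0.0, 0.001, -1.0]]
contact_force: [-1.1, 0.5, 5.2]
grip_width: 0.166
grip_force: 59.9
time_s: 9.43
tool_pos: [0.4908, -0.2394, 0.0989]
eef_rot: [[0.026, 1.0, 0.0], [1.0, -0.026, -0.0], [-0.0, 0.0, -1.0]]
contact_force: [0.7, 0.2, -0.6]
grip_width: 0.162
grip_force: 59.1
time_s: 9.93
tool_pos: [0.4909, -0.2395, 0.1879]
eef_rot: [[0.026, 1.0, 0.001], [1.0, -0.026, -0.001], [-0.001, 0.001, -1.0]]
contact_force: [-0.8, 0.7, -1.5]
grip_width: 0.163
grip_force: 59.1
```

View pics/p3.png

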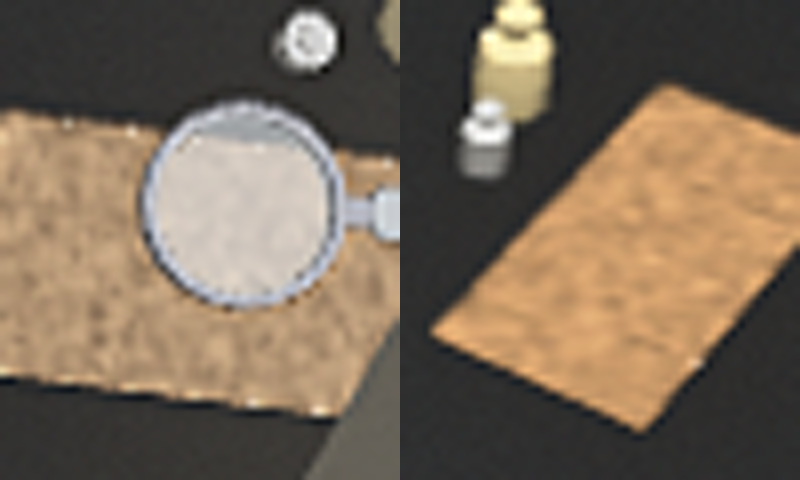

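The lens is lifted, with the glass centred at p3 left (243,204) in the top view. I'll triangulate it with the scene camera.

Run:
```python
from h import *
from workcell import r
T=pickle.load(open("pics/top3.pkl","rb"));S=pickle.load(open("pics/scene3.pkl","rb"))
t=r.state()["tool_pos"];pt=(385+243.5/8-.5,190+204.5/8-.5)
print(t,plane(T,pt,.192)-t)
p=proj(S,plane(T,pt,.190));print("expected scene px",p)
x,y=np.round(p).astype(int);im=S["img"][:,:,::-1];c=im[y-30:y+30,x-40:x+40]
cv2.imwrite("pics/p4.png",cv2.resize(c,None,fx=8,fy=8,interpolation=cv2.INTER_CUBIC));print(x-40,y-30)
```

```text
[ 0.48990694 -0.23888854  0.18580671] [0.00354097 0.06404668 0.00619329]
expected scene px [380.77861608 115.82901449]
341 86
```

View pics/p4.png

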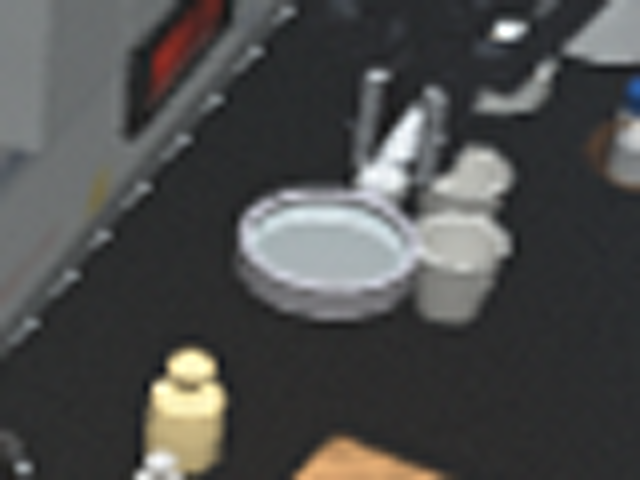

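```bash
python3 -m inch '-1 -0.01 0.15 0 0;-1 -0.03 0.35 0 0;-1 -0.04 0.55 0 0;-1 -0.06 0.75 0 0;-1 -0.07 0.95 0 0'
python3 -m inch '-1 0 0 0 0;-1 0 0 -0.04 0;-1 0 0 -0.08 0;-1 0 0 -0.08 0;-1 0 0 -0.08 0'
python3 snap.py 5 255 180 285 180
python3 - <<'E'
from workcell import r
import time
print(r.state()["tool_pos"])
E
```

```text
time_s: 10.65
tool_pos: [0.4683, 0.0474, 0.1856]
eef_rot: [[0.027, 1.0, -0.003], [1.0, -0.027, 0.0], [-0.0, -0.003, -1.0]]
contact_force: [0.9, -0.7, 0.3]
grip_width: 0.165
grip_force: 59.1
time_s: 11.28
tool_pos: [0.4698, 0.0447, 0.163]
eef_rot: [[0.028, 1.0, -0.001], [1.0, -0.028, -0.0], [-0.0, -0.001, -1.0]]
contact_force: [0.8, -1.1, -0.7]
grip_width: 0.165
grip_force: 59.1
[0.47014796 0.04507048 0.16357855]
```

View pics/p5.png

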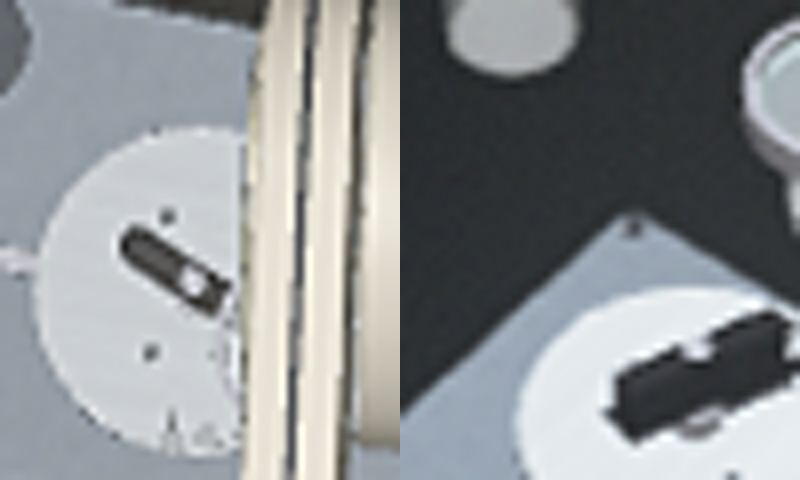

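The clip area is now hidden by the arm in the top view. The lens shows in the scene view with its left edge at about column 328 and its top at about row 182. From here I'll measure numerically.

Run:
```python
from h import *
S=pickle.load(open("pics/scene5.pkl","rb"))
g=S["img"].max(2)[176:210:1,322:362]
print("cols 322..361 rows 176..209")
for i,rw in enumerate(g): print(176+i," ".join("%3d"%v for v in rw))
th=np.linspace(0,6.28,100)
for z in(.153,.157,.161,.165):
    q=np.array([proj(S,[.4735+.03*np.cos(a),.1088+.03*np.sin(a),z+s]) for a in th for s in(-.006,.006)])
    print(z,q.min(0),q.max(0),proj(S,[.4735,.1088,z]))
```

```text
cols 322..361 rows 176..209
176  39 107 101  47  46  50  48  49  51  49  48  49  50  49  48  51  51  49  48  49  48  48  48  46  56  89 111 147 189 228 246 206  98 101 123 108  64  46  51  51
177  47  48  46  49  50  50  49  50  49  49  49  48  49  48  50  47  48  49  51  48  49  49  51  46  43 113 212 222 203 229 231 175  89  96 124 105  67  45  48  46
178  51  49  50  49  49  49  50  50  49  49  50  47  48  47  51  49  50  48  49  46  49  48  48  44  75 197 241 240 238 240 234 163  82 111 122 100  65  47  49  48
179  49  50  49  48  50  50  49  49  50  49  51  50  51  49  48  48  48  47  45  49  48  46  48  40 134 227 241 237 238 239 242 198  98 103 119 111  82  51  44  48
180  50  51  50  48  50  47  50  49  52  51  49  47  48  46  45  43  48  50  50  52  50  46  42  40  97 180 222 233 236 238 228 163  83  46  70  76  57  48  47  47
181  50  50  50  49  48  51  49  51  49  47  48  43  55  72  91  96 104 109 108 109 111 104  84  73 131 196 220 211 211 205 175 116  62  47  44  47  46  46  47  47
182  48  49  50  49  50  50  50  49  48  43  56  82 126 167 211 227 215 203 202 203 211 
[... 4163 characters left out ...]
  52  52  52
208  53  55  56  55  55  54  54  55  53  57  53  56 116 180 225 228 224 223 222 222 222 222 221 222 222 222 222 222 222 222 224 234 202 109  60  48  53  50  50  51
209  54  53  55  56  56  56  58  54  54  55  55  52  72 152 197 227 231 227 224 223 222 222 222 222 222 222 222 222 223 225 225 213 158  80  51  51  52  52  52  52
0.153 [326.31355887 183.75982748] [352.92838287 206.40857855] [339.54487489 194.87006417]
0.157 [326.35275068 182.52395053] [353.05780957 205.20227288] [339.62856681 193.6479698 ]
0.161 [326.39220467 181.27992218] [353.18811234 203.98770238] [339.71282123 192.41766162]
0.165 [326.43192347 180.02766152] [353.3193001  202.76478183] [339.79764385 191.17905653]
```

Measured against the scene camera, the lens is at about z 0.162, and the collar top at about 0.157. I'll lower 5 mm, trim y slightly and let it settle.

```bash
python3 -m inch '-1 0.002 0.004 -0.008 0;-1 0.004 0.008 -0.016 0;-1 0.004 0.008 -0.016 0;-1 0.004 0.008 -0.016 0;-1 0.004 0.008 -0.016 0'
python3 -m inch '-1 0 0 0 0;-1 0 0 0 0;-1 0 0 0 0;-1 0 0 0 0;-1 0 0 0 0'
python3 - <<'E'
from workcell import cams
from h import *
c=cams.camera("scene");pickle.dump(c,open("pics/scene6.pkl","wb"));g=c["img"].max(2)
print("col338",g[176:212,338],"row191 L/R",g[191,322:332],g[191,350:360],"row193",g[193,322:332],g[193,350:360])
E
```

```text
time_s: 12.0
tool_pos: [0.4711, 0.048, 0.1585]
eef_rot: [[0.026, 1.0, 0.0], [1.0, -0.026, -0.0], [-0.0, 0.0, -1.0]]
contact_force: [-0.1, -0.2, -0.6]
grip_width: 0.167
grip_force: 59.1
time_s: 12.62
tool_pos: [0.471, 0.048, 0.1584]
eef_rot: [[0.026, 1.0, 0.0], [1.0, -0.026, 0.0], [0.0, 0.0, -1.0]]
contact_force: [0.4, -0.0, -1.2]
grip_width: 0.161
grip_force: 59.1
col338 [ 49  51  51  51  50  47  50 109 223 122 205 224 193 182 184 184 182 183
 182 183 205 236 233 232 237 237 196 121 119 133 209 225 225 232 207 191] row191 L/R [ 54  54  53  51  67 188 179 176 202 186] [189 200 195 110  43  51  50  49  52  48] row193 [ 53  53  52  45 100 200 221 190 183 183] [200 191 212 172  42  50  52  50  51  48]
```

```bash
python3 -c "
from workcell import r
print(r.job_done())"
```

```text
the job is handed in; nothing more can be done
None
```

I turned the lever so the pointer meets the clip to within about 2°, by my image measurements. I then handed the job in while holding the lens steady over that spot, level with the collar top (about 157 mm); no verdict came back.

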